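# Draw the safety bolt of a board test fixture

### The job

Unlock the board test fixture on the bench: press the long finger plate of its spring safety catch down with one fingertip and, keeping it down all the way, push the bolt's upright peg with the other finger to the left, out of the lid's eye, as far as it goes. Then let go of both, so that the catch springs back into the drawn bolt and the lid rises by itself on its springs. Do not touch the lid, and leave the loose things round the fixture where they are.

Things in the scene. Friction and masses are not known exactly. Their poses are not given: they have to be found in the camera images.
- fixture: board test fixture, fixed to the bench: grey stepped box 240 (x) by 250 mm (y); front ledge 36 mm high carries bolt and catch; behind it a framed clear lid, top 60 mm high while shut, front edge at x -47 mm. Origin: centre of the underside, on the bench; x from ledge to lid hinge, y to the left seen from the front, z up. Turned up to 0.4 rad about the vertical
- plate_top (a point): middle of the top of the catch's ribbed dark steel finger plate, at fixture (-104, -20, 64) mm at rest. Plate 80 mm long along y, x from -117 to -81 mm, hinged at its rear (axis along y at x -82, z 53 mm): press it anywhere along its length near this x; a fingertip may slide along it while pressing. Around it only the peg and the nearby lid's eye stand higher
- peg_top (a point): centre of the top of the bolt's upright round steel peg, 14 mm in diameter, at fixture (-104, 62, 86) mm while shut; the peg stands from 48 to 86 mm above the bench on a flat arm that lies below 48 mm. 35 mm of free space lie between the plate's left end and the shut peg: a finger goes in there and pushes the peg to fixture +y
- bolt (a joint): travel of the bolt along fixture +y, m: 0 shut (tongue through the lid's eye), 0.033 drawn to its stop. Notches in its top at 0, 0.016 (half-way) and 0.032 (drawn), each with 1.7 mm play either way: the catch's nose drops into the one below it and blocks the bolt. With the catch held down it slides with 1 to 3 N and stays where it is left
- catch (a joint): angle of the catch plate, rad: 0 at rest (up, nose in a notch), 0.30 pressed to its stop; the nose is clear of the bolt from about 0.21, that is 4.8 mm down at plate_top; the stop is 7 mm down there. A spring returns it: about 2.5 N at plate_top to start, 6 N at the stop
- lid (a joint): angle of the lid about its rear hinge, rad: 0 shut, 0.15 risen to its stop (front edge 26 mm higher). Springs raise it within a second once the bolt has left its eye (from about 0.022 m of travel)
- lid_frame: the lid itself, 166 by 250 mm, with the steel eye plate at its front right; origin on its rear hinge
- catch_plate: the finger plate as a body, origin on its hinge axis at fixture (-82, -20, 53) mm
- bolt_peg: peg and arm of the bolt as a body, origin on the bar of the bolt at fixture (-62, 62, 43) mm while shut
- relay: loose blue block relay, 21x28x35 mm, on the bench in front of the fixture; leave alone
- screwdriver: loose screwdriver with yellow handle, 164 mm long, lying on the bench in front of the fixture; leave alone
- screw_cup: loose white cup, 51 mm across and 42 mm high, on the bench left of the fixture; leave alone
- tweezers: loose steel tweezers, 123 mm long, lying on the bench left of the fixture; leave alone

How it is judged:
By the outcome, as a careful person would: the job done as asked, in the order asked, and still so for the second after the job is handed in, with the robot touching nothing.
It also fails if it takes over 38 s, if anything falls off the work surface, if the arm or the gripper's body presses on something with over 40 N, if the wrist force passes 120 N, or if a joint passes its speed limit or range.

### The arm

A 7-joint arm with a two-finger parallel gripper is mounted at the origin on a cart in front of the work surface, level with it; the furniture and walls round the work are solid. World frame = base frame: x ahead of the robot, y to its left, z up, the work surface at z = 0. Lengths are in m, angles in rad, forces in N, time in s.
With the tool pointing down it reaches from about 0.425 to 1.025 m from the base axis. Payload 9.4 kg.
Tool frame: the origin (TCP) lies midway between the tips of the shut fingers; the grasp point (between the pads) lies 19 mm behind it (env.hold_point_z is the z of the grasp point in the tool frame, in m); z points along the fingers, y is the line along which they close (so a half turn about z gives the same grasp; the last joint's range is limited). The gripper opens to 93 mm and grips with 3 to 60 N. Pads are 15 mm wide; open, the fingers measure 128 mm over their backs; the gripper's body (75 mm by 188 mm) begins 65 mm behind the grasp point.
Start: joints at [1.196, 0.599, -0.003, 1.599, 0.002, 0.943, -0.08], TCP at [0.213, -0.693, 0.219] pointing down, gripper open.
Joint ranges: [-2.57, 2.57], [-0.35, 1.97], [-1.29, 1.29], [0.11, 2.56], [-1.05, 4.19], [0.11, 1.86], [-2.63, 2.63]. Speed limits (rad/s): [2.22, 2.22, 3.01, 3.01, 3.14, 3.14, 3.14].

### API

Orientations are given as [roll, pitch, yaw] about the fixed x, y, z axes, in that order (R = Rz(yaw) Ry(pitch) Rx(roll)).
In Python, from plant import env gives the robot as it stands. The module is installed in compiled form; this text tells all that it offers.
- The arm moves only by the shell command python3 -m handwheel 'ROWS' [OPENING] [FORCE]. ROWS is a JSON object of lists of equal length, an entry for each row: "linear": the shift along the world's x, y, z in cm, a list of three; "turn": the turn, a rotation vector about the world's x, y, z in rad, a list of three. A call has 1 to 10 rows; each row is the pose to reach, as a shift and turn from the pose commanded when the call began; what a row does not reach only later rows make up. A row lasts 1/10 s, in which the tool goes at most 50 mm and 8.59 degrees, less where a joint would pass 70% of its speed; a pose out of reach is approached as far as the arm can. A call with a gripper value outside its range is refused whole. OPENING is the finger opening in cm, from 0 to 9.3, set as the call begins (- or left out, the last holds). The fingers move at their own pace and stop on an object; FORCE is the grip in N (left out, the last holds). Time passes only in rows, so rows that repeat a pose let the fingers close. It gives the time, the measured TCP pose, the force, the opening and the grip force at its end, in the units of the state.
- env.get_obs(): the state, without advancing time (a new reading comes with each control period).
- env.snapshot(name): name is "side" or "top" or "wrist"; returns a dict with "img" (384x512x3 uint8, red, green, blue), "K" (3x3 intrinsics, pixels), "dist_coeffs" ([k1, k2, p1, p2, k3] as OpenCV has them; the pictures are not rectified), "rvec" (rotation vector, rad) and "tvec" (3), from world to camera coordinates, as OpenCV has them. Camera axes: x right, y down, z forward; pixel columns grow to the right and rows downward; lengths in m; the calibration is good to about 2 mm. A picture is of the moment at which its call begins. There is no depth.
- env.finish_job(): hands the job in; it is judged then, once.
The state is a dict: "t": time; "joint_pos": joint angles; "joint_velocities": joint speeds; "joint_torque": joint torques, N m; "tool_pos": TCP position; "ee_rot": TCP orientation; "wrist_force": force on the tool from outside, world axes, zero at the start; "torque": the same for the moment, N m; "opening": finger opening in m; "finger_force": force on a finger pad.
Only numpy, scipy, OpenCV 4.12 (cv2) and the standard library are available. Lean on these libraries where they do the work, as an engineer would, in place of code of your own. Each camera call takes 0.05 s, during which the arm holds its last target. There are 200 camera calls.

## Working session

There is one attempt and no reset: what is moved stays moved. The work goes in short steps, Python scripts to look and compute and a shell command to move; the robot and the scene stay as the last step left them, time stands still between calls to the robot, and variables do not carry over. Pictures are saved under pics/ and viewed, at most 10 in all, crops included, and the job is handed in when it is done.

```bash
mkdir -p pics; python3 - <<'E'
from plant import env
import cv2,numpy as np
o=env.get_obs();print(o['t'],o['tool_pos'],o['ee_rot'],o['opening'])
for n in("side","top"):
    s=env.snapshot(n);cv2.imwrite(f"pics/{n}0.png",s["img"][:,:,::-1])
    np.savez(f"{n}0.npz",**s)
    R=cv2.Rodrigues(np.array(s["rvec"]))[0];print(n,-R.T@np.array(s["tvec"]).ravel(),s["K"][0],s["dist_coeffs"])
E
```

```text
0.0 [ 0.21259135 -0.69262879  0.21776828] [-3.14007635e+00  1.32457360e-04  2.97906962e-01] 0.093144875742985
side [0.39425982 0.81916434 0.42416195] [456.71723077   0.         251.55128783] [-0.18902287  0.          0.          0.          0.        ]
top [0.42086345 0.0666152  0.92827714] [349.54460379   0.         257.82029093] [-0.00299026  0.          0.          0.          0.        ]
```

View pics/side0.png

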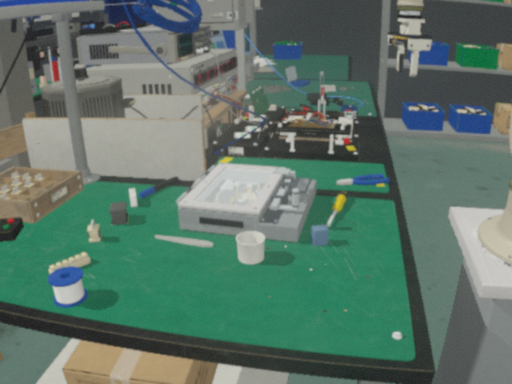

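View pics/top0.png

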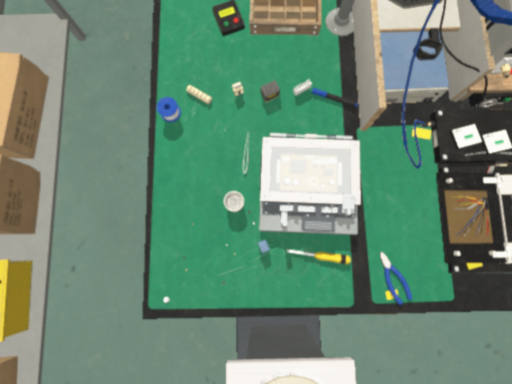

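Side and top both show the fixture: in top it is at about (310,185) px, ledge toward the robot, cup at (234,201), relay at (264,246), screwdriver at (320,257). I'll enlarge the ledge.

```bash
python3 - <<'E'
import cv2
a=cv2.imread("pics/top0.png")[185:245,250:370];b=cv2.imread("pics/side0.png")[155:255,170:330]
cv2.imwrite("pics/c0.png",cv2.vconcat([cv2.resize(a,(600,300),interpolation=cv2.INTER_CUBIC),cv2.resize(b,(600,300),interpolation=cv2.INTER_CUBIC)]))
E
```

```text
(no output)
```

View pics/c0.png

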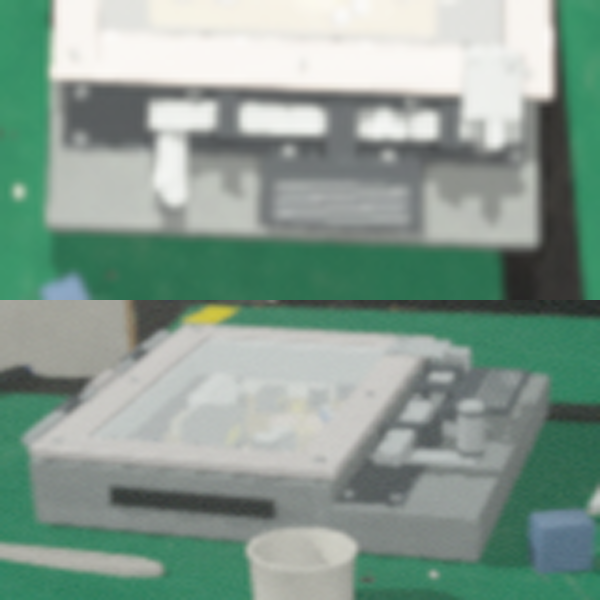

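The crop shows the peg top at top-px (284.4,224.4) and side-px (295.9,190.5), the plate centre at top-px (318.5,225.6), and the ledge front corners at top-px (259.5,230.8) and (358.2,234).

```bash
cat >h.py <<'E'
import cv2,numpy as np
def ray(s,p):
    R=cv2.Rodrigues(np.array(s["rvec"],float))[0]
    u=cv2.undistortPoints(np.array([[p]],float),np.array(s["K"],float),np.array(s["dist_coeffs"],float))[0,0]
    d=R.T@np.array([*u,1.]);return -R.T@np.array(s["tvec"],float).ravel(),d/np.linalg.norm(d)
def plane(s,p,z):
    c,d=ray(s,p);return c+d*(z-c[2])/d[2]
def tri(rs):
    A=sum(np.eye(3)-np.outer(d,d) for c,d in rs);b=sum((np.eye(3)-np.outer(d,d))@c for c,d in rs)
    x=np.linalg.solve(A,b);return x,[np.linalg.norm((np.eye(3)-np.outer(d,d))@(x-c)) for c,d in rs]
E
python3 - <<'E'
from h import *
t=np.load("top0.npz");s=np.load("side0.npz")
print("peg",tri([ray(t,(284.4,224.4)),ray(s,(295.9,190.5))]),plane(t,(284.4,224.4),.086),plane(s,(295.9,190.5),.086))
pl=plane(t,(318.5,225.6),.064);print("plate",pl)
a=plane(t,(259.5,230.8),.036);b=plane(t,(358.2,234),.036);print(a,b,np.linalg.norm(a-b))
d=a-b;print("yaw front",np.arctan2(-d[0],d[1]))
for n,p in(("relay",(264,246)),("cup",(234,201)),("sd1",(290,251)),("sd2",(350,260))):print(n,plane(t,p,.02))
E
```

```text
peg (array([0.48338092, 0.00783483, 0.08437247]), [np.float64(0.0012778265795211415), np.float64(0.0012778265795211246)]) [0.48198607 0.00784823 0.086     ] [0.48424101 0.01162496 0.086     ]
plate [ 0.47868087 -0.07745882  0.064     ]
[0.47089289 0.06808556 0.036     ] [ 0.45705472 -0.18126512  0.036     ] 0.24973436332594257
yaw front -0.05543994731775146
relay [0.43279067 0.05749008 0.02      ]
cup [0.55105815 0.13317872 0.02      ]
sd1 [ 0.41866704 -0.00861428  0.02      ]
sd2 [ 0.3926787  -0.16011729  0.02      ]
```

```bash
python3 -m handwheel '{"linear":[[1,2,0],[3,6,0],[5,10,0],[7,14,0],[9,18,0],[11,22,0],[13,27,0],[15,32,0],[16,36,0],[17,40,0]],"turn":[[0,0,0],[0,0,-0.03],[0,0,-0.07],[0,0,-0.11],[0,0,-0.15],[0,0,-0.19],[0,0,-0.23],[0,0,-0.27],[0,0,-0.31],[0,0,-0.35]]}' 6
python3 -m handwheel '{"linear":[[2,4,0],[4,8,0],[6,12,0],[8,16,0],[9,20,0],[9.7,23,0],[9.7,23.8,0],[9.7,23.8,0],[9.7,23.8,0],[9.7,23.8,0]],"turn":[[0,0,0],[0,0,0],[0,0,0],[0,0,0],[0,0,0],[0,0,0],[0,0,0],[0,0,0],[0,0,0],[0,0,0]]}'
python3 - <<'E'
from plant import env
import cv2,numpy as np
o=env.get_obs();print(o['t'],o['tool_pos'],o['ee_rot'],o['opening'],o['wrist_force'])
s=env.snapshot("wrist");np.savez("w1.npz",**s);cv2.imwrite("pics/w1.png",s["img"][:,:,::-1])
E
```

```text
t: 1.1
tool_pos: [0.3832, -0.2904, 0.2185]
ee_rot: [-3.141, 0.0, -0.052]
wrist_force: [0.5, 0.2, 0.7]
opening: 0.0601
finger_force: 0.0
t: 2.1
tool_pos: [0.4793, -0.0567, 0.2186]
ee_rot: [3.141, 0.0, -0.055]
wrist_force: [-0.5, -0.2, 0.1]
opening: 0.0598
finger_force: 0.0
2.1 [ 0.4793135  -0.05673007  0.21860986] [ 3.14106812e+00  2.62811633e-04 -5.45702706e-02] 0.059823779620711844 [-0.53284752 -0.18514563  0.07600184]
```

View pics/w1.png

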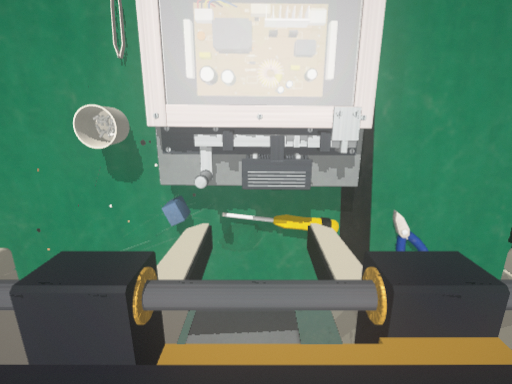

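The wrist view shows the peg top at (201,182), the plate spanning columns 242–311 and rows 158–189, with the ledge level in the picture (yaw looks right).

```bash
python3 - <<'E'
from h import *
t=np.load("top0.npz");s=np.load("side0.npz");w=np.load("w1.npz")
print(tri([ray(t,(284.4,224.4)),ray(s,(295.9,190.5)),ray(w,(201,182))]))
print("peg w",plane(w,(201,182),.086))
for p in((242,188),(311,189),(242,160),(311,160),(277,178)):print(p,plane(w,p,.064))
print("plate tri",tri([ray(t,(318.5,225.6)),ray(w,(277,178))]))
print("tips",[w["K"]@(cv2.Rodrigues(w["rvec"])[0]@np.array(q)+w["tvec"].ravel()) for q in [(.4793,-.0567,.2186)]])
E
```

```text
(array([0.48432587, 0.00702903, 0.08331446]), [np.float64(0.0022271893495515505), np.float64(0.0008365162966555959), np.float64(0.001784940486954849)])
peg w [0.48672032 0.00594049 0.086     ]
(242, 188) [ 0.47199312 -0.03567083  0.064     ]
(311, 189) [ 0.46635183 -0.11523818  0.064     ]
(242, 160) [ 0.50444297 -0.03800596  0.064     ]
(311, 160) [ 0.50012549 -0.11546674  0.064     ]
(277, 178) [ 0.48155216 -0.07648716  0.064     ]
plate tri (array([ 0.47950936, -0.07776588,  0.05668182]), [np.float64(0.0009653860805843954), np.float64(0.00096538608058438)])
tips [array([46.55658034, 42.42798544,  0.17868736])]
```

```bash
python3 -m handwheel '{"linear":[[0.3,0,-2],[0.3,0,-5],[0.3,0,-8],[0.3,0,-10.5],[0.3,0,-12],[0.3,0,-12.6],[0.3,0,-12.6],[0.3,0,-12.6]],"turn":[[0,0,0],[0,0,0],[0,0,0],[0,0,0],[0,0,0],[0,0,0],[0,0,0],[0,0,0]]}'
python3 - <<'E'
from plant import env
import cv2,numpy as np
s=env.snapshot("wrist");np.savez("w2.npz",**s);a=s["img"][:,:,::-1]
b=env.snapshot("side")["img"][:,:,::-1][140:236,192:320]
t=env.snapshot("top")["img"][:,:,::-1][185:245,250:370]
z=cv2.resize
cv2.imwrite("pics/w2.png",cv2.vconcat([cv2.hconcat([z(b,(400,300),interpolation=2),z(t,(400,300),interpolation=2)]),z(a[100:300,60:460],(800,300),interpolation=2)]))
E
```

```text
t: 2.95
tool_pos: [0.483, -0.0556, 0.0932]
ee_rot: [3.141, -0.001, -0.053]
wrist_force: [1.0, 0.2, -0.4]
opening: 0.0603
finger_force: 0.0
```

View pics/w2.png

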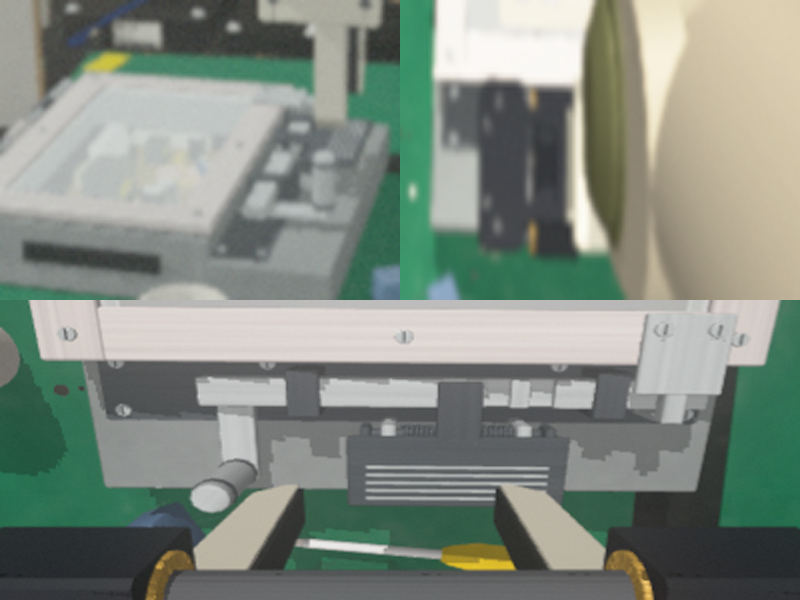

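The picture shows the tips above the ledge; left tip's far edge at wrist px (185–211,225), right (308–334,225), peg top at (166,231).

```bash
python3 - <<'E'
from h import *
w=np.load("w2.npz")
for p in((185,225),(211,225),(308,225),(334,225)):print("tip",plane(w,p,.0932))
print("peg",plane(w,(166,231),.086))
for p in((233.5,236),(344,236),(234,191)):print("plate",plane(w,p,.064))
E
```

```text
tip [ 0.49385189 -0.00938675  0.0932    ]
tip [ 0.49298455 -0.0254277   0.0932    ]
tip [ 0.48974014 -0.08526392  0.0932    ]
tip [ 0.48886763 -0.10131094  0.0932    ]
peg [0.48756935 0.00560069 0.086     ]
plate [ 0.47195535 -0.03518867  0.064     ]
plate [ 0.46754434 -0.11636586  0.064     ]
plate [ 0.50613825 -0.03822169  0.064     ]
```

```bash
python3 -m handwheel '{"linear":[[0,0,-1],[0,0,-2],[0,0,-2.6],[0,0,-3],[0,0,-3.3],[0,0,-3.6],[0,0,-3.6],[0,0,-3.6]],"turn":[[0,0,0],[0,0,0],[0,0,0],[0,0,0],[0,0,0],[0,0,0],[0,0,0],[0,0,0]]}'
```

```text
t: 3.9
tool_pos: [0.4803, -0.0551, 0.058]
ee_rot: [3.141, 0.003, -0.053]
wrist_force: [-11.3, 3.6, 39.9]
opening: 0.0604
finger_force: 21.2
```

```bash
python3 -m handwheel '{"linear":[[0,0,0.1],[0,0,0.1],[0,0,0.1]],"turn":[[0,0,0],[0,0,0],[0,0,0]]}'
python3 - <<'E'
from plant import env
import cv2
z=cv2.resize
a=env.snapshot("wrist")["img"][:,:,::-1][100:300,60:460]
b=env.snapshot("side")["img"][:,:,::-1][140:236,192:320]
cv2.imwrite("pics/w3.png",cv2.vconcat([z(b,(400,300),interpolation=2),z(a,(400,200),interpolation=2)]))
E
```

```text
t: 4.2
tool_pos: [0.4802, -0.0551, 0.0585]
ee_rot: [3.141, 0.004, -0.053]
wrist_force: [-9.6, 3.1, 28.9]
opening: 0.06
finger_force: 15.6
```

View pics/w3.png

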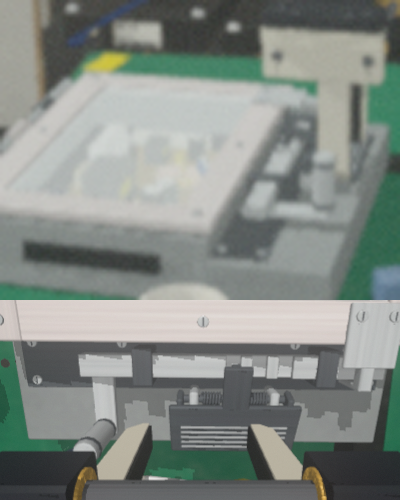

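The right tip holds the plate down and the left tip stands between plate and peg (side view, peg at about (323,165)). I'll ease the load slightly and push left.

```bash
python3 -m handwheel '{"linear":[[0,0,0.05],[0,0.4,0.05],[0.05,0.8,0.05],[0.05,1.2,0.05],[0.1,1.6,0.05],[0.1,2,0.05],[0.15,2.5,0.05],[0.15,3,0.05],[0.2,3.5,0.05],[0.2,3.9,0.05]],"turn":[[0,0,0],[0,0,0],[0,0,0],[0,0,0],[0,0,0],[0,0,0],[0,0,0],[0,0,0],[0,0,0],[0,0,0]]}'
python3 -m handwheel '{"linear":[[0,0,0],[0,0.1,0],[0,0.2,0],[0,0.2,0]],"turn":[[0,0,0],[0,0,0],[0,0,0],[0,0,0]]}'
```

```text
t: 5.3
tool_pos: [0.4821, -0.0201, 0.0584]
ee_rot: [3.137, 0.004, -0.058]
wrist_force: [-6.7, -14.5, 18.6]
opening: 0.06
finger_force: 10.1
t: 5.7
tool_pos: [0.4822, -0.0178, 0.0584]
ee_rot: [3.138, 0.004, -0.057]
wrist_force: [-6.0, -13.0, 19.4]
opening: 0.0601
finger_force: 10.2
```

```bash
python3 -m handwheel '{"linear":[[0,0.1,0],[0,0.2,0],[0,0.3,0],[0,0.3,0],[0,0.3,0]],"turn":[[0,0,0],[0,0,0],[0,0,0],[0,0,0],[0,0,0]]}'
python3 -m handwheel '{"linear":[[0,0.1,0],[0,0.2,0],[0,0.2,0],[0,0.2,0]],"turn":[[0,0,0],[0,0,0],[0,0,0],[0,0,0]]}'
python3 -m handwheel '{"linear":[[0,0.1,0],[0,0.2,0],[0,0.2,0],[0,0.2,0]],"turn":[[0,0,0],[0,0,0],[0,0,0],[0,0,0]]}'
```

```text
t: 6.2
tool_pos: [0.4824, -0.0147, 0.0584]
ee_rot: [3.138, 0.004, -0.057]
wrist_force: [-6.5, -12.8, 18.0]
opening: 0.0603
finger_force: 9.7
t: 6.6
tool_pos: [0.4825, -0.0135, 0.0584]
ee_rot: [3.137, 0.003, -0.058]
wrist_force: [-5.8, -15.8, 17.3]
opening: 0.0601
finger_force: 10.8
t: 7.0
tool_pos: [0.4825, -0.0131, 0.0584]
ee_rot: [3.136, 0.003, -0.06]
wrist_force: [-5.5, -21.7, 17.9]
opening: 0.0598
finger_force: 14.0
```

```bash
python3 -m handwheel '{"linear":[[0,-0.2,0],[0,-0.35,0],[0,-0.35,0.3],[0,-0.35,0.8],[0,-0.4,1.5],[0,-0.5,3],[-0.5,-0.5,6],[-1,-0.5,10],[-2,-0.5,14],[-2,-0.5,14]],"turn":[[0,0,0],[0,0,0],[0,0,0],[0,0,0],[0,0,0],[0,0,0],[0,0,0],[0,0,0],[0,0,0],[0,0,0]]}'
python3 -m handwheel '{"linear":[[0,-3,0],[0,-7,0],[0,-11,0],[0,-15,0],[0,-19,0],[0,-23,0],[0,-27,0],[0,-27,0],[0,-27,0],[0,-27,0]],"turn":[[0,0,0],[0,0,0],[0,0,0],[0,0,0],[0,0,0],[0,0,0],[0,0,0],[0,0,0],[0,0,0],[0,0,0]]}'
python3 - <<'E'
from plant import env
import cv2
from h import *
z=cv2.resize
s=env.snapshot("side");t=env.snapshot("top");np.savez("t4.npz",**t);np.savez("s4.npz",**s)
cv2.imwrite("pics/f.png",cv2.vconcat([z(t["img"][:,:,::-1][185:245,250:370],(600,300),interpolation=2),z(s["img"][:,:,::-1][155:255,170:330],(600,300),interpolation=2)]))
E
```

```text
t: 8.0
tool_pos: [0.4656, -0.0121, 0.2018]
ee_rot: [-3.141, -0.006, -0.053]
wrist_force: [-0.3, -0.4, 0.2]
opening: 0.0599
finger_force: 0.0
t: 9.0
tool_pos: [0.4646, -0.2809, 0.1973]
ee_rot: [-3.141, 0.001, -0.051]
wrist_force: [-0.3, 1.0, -0.4]
opening: 0.0601
finger_force: 0.0
```

View pics/f.png

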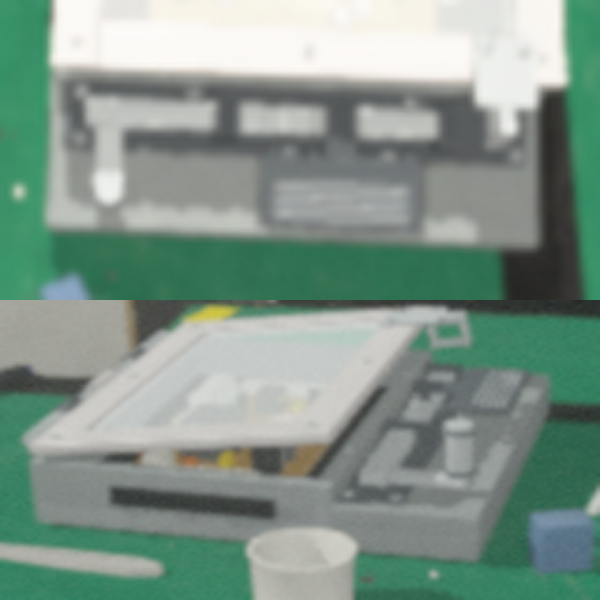

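The lid has risen, the peg has moved about 13 px in the top view (about 33 mm), the plate looks back up, and the relay and cup are unmoved. I'm handing the job in.

```bash
python3 -c "
from plant import env
print(env.finish_job())"
```

```text
the job is handed in; nothing more can be done
None
```

The fixture is unlocked and the job handed in at about 9 s: the bolt is drawn to its stop, the lid has risen, and the catch plate looks sprung back in the final picture; I saw no contact with the lid, and the relay and cup are where they were (I did not recheck the screwdriver and tweezers).

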